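# Hold a torch-gas flask down in its sprung filling cradle

### The job

Lift the round metal flask out of its wooden stand, keep it upright, and pass the thin stem at its bottom down through the small eye of the filling cradle; then press the flask down so that its round belly pushes the cradle's sprung ring to, or nearly to, the bottom of its travel. Finish while still gripping the flask and holding it pressed down: do not let go, or the ring springs back up. Leave the dish, punch and doming block where they are.

Things in the scene. Friction and masses are not known exactly. Their poses are not given: they have to be found in the camera images.
- flask_mid (a point): Centre of the spherical belly (60 mm across) of the loose round flask, half-way up it; z runs up its axis to the neck. Aluminium with brass trim, 0.26 to 0.43 kg, 158 mm tall, round about its axis. It starts upright in the wooden stand, its stem in the stand's hole, its flat collar (30 mm across, 30 mm below this point) on the stand's top, this point 85 mm above the bench.
- flask_neck (a point): Middle of the grip on the flask's straight neck, 50 mm above the belly's centre. The neck is 24 mm across and reaches from 22 mm below this point (belly) to 20 mm above it, where a brass cap 27 mm across and 8 mm high tops the flask.
- flask_tip (a point): Lower end of the flask's stem, on its axis, 80 mm below the belly's centre. The stem is 10 mm across, 50 mm long below the collar, with a tapered tip.
- stand: Wooden stand, a fixed block 85 x 85 x 55 mm with an upright 15 mm hole right through its middle; origin at the centre of its underside, on the bench.
- cradle: Filling cradle, fixed: dark steel base 110 x 140 x 12 mm, origin at the centre of its underside, z up. Two upright guide posts stand 52 mm either side of the centre along its y, topped by nuts at 125 mm above the bench; they carry the eye plate and, above it, the sprung ring.
- eye (a point): Centre of the mouth of the small eye in the cradle: an upright 14 mm hole, chamfered at the mouth, through a 10 mm thick aluminium plate 50 x 130 mm whose upper face lies 75 mm above the bench. Below the plate is free space down to the base. z points up.
- ring_top (a point): Centre of the upper face of the sprung ring: plain steel, 68 mm outside, 46 mm inside, 10 mm high, straight above the eye; this point is 40 mm above the eye's mouth while the ring is up. The flask's belly meets the ring's inner edge when the stem tip is about 61 mm below this point; the stem is then about 21 mm into the eye.
- ring (a joint): How far the sprung ring is pushed down, in m: 0 up, 0.016 at its lower stop. Its spring pushes up with about 6 N at the top and 19 N at the bottom, so the flask's own weight does not push it down.
- doming_block: Bystander: loose brass cube, 50 mm, with dimples; origin at the centre of its underside.
- punch: Bystander: loose steel doming punch standing on end, 20 mm across, 76 mm tall; origin at the centre of its underside.
- dish: Bystander: loose small white bowl, 70 mm across, 25 mm high; origin at the centre of its underside.

How it is judged:
By the outcome, as a careful person would: the job done as asked, in the order asked, and still so for the second after the job is handed in, while the arm keeps its last pose, push and grip.
It also fails if it takes over 38 s, if anything falls off the work surface, if the arm or the gripper's body presses on something with over 40 N, if the wrist force passes 120 N, or if a joint passes its speed limit or range.

### The arm

A 6-joint arm with a two-finger parallel gripper is mounted at the origin on the work surface. World frame = base frame: x ahead of the robot, y to its left, z up, the work surface at z = 0. Lengths are in mm, angles in degrees, forces in N, time in s.
With the tool pointing down it reaches from about 250 to 850 mm from the base axis. Payload 12.5 kg.
Tool frame: the origin (TCP) lies at the very end of the fingers, on their centre line; the grasp point (between the pads) lies 19 mm behind it (env.hold_point_z is the distance from the TCP to the grasp point, in mm); z points along the fingers, x is the direction in which the jaws open and shut, and the axes are right-handed (so a half turn about z gives the same grasp; the last joint's range is limited). The gripper opens to 93 mm and grips with 3 to 60 N. Pads are 15 mm wide; open, the fingers measure 128 mm over their backs; the gripper's body (75 mm by 188 mm) begins 65 mm behind the grasp point.
Start: joints at [-82.139, 20.094, 94.641, -0, 65.266, -4.847], TCP at [121.013, -536.507, 179.733] pointing down, gripper open.
Joint ranges: [-157.81, 157.81], [-45, 120.19], [0.68, 151.7], [-89.99, 269.99], [4.06, 180], [-164.3, 164.3]. Speed limits (degrees/s): [127.2, 127.2, 159.86, 180, 180, 180].

### API

Orientations are given as a 3x3 rotation matrix whose columns are the frame's x, y, z axes.
In Python, from station import observe, cams, env gives the robot as it stands.
- The arm moves only by the tool move_arm, never from a script. Its argument "moves" is a list of rows, each an object with "turn": the turn, a rotation vector about the world's x, y, z in degrees, a list of three; "linear": the shift along the world's x, y, z in mm, a list of three; "claw": the opening, from -1 (shut) to 1 (fully open). In form: [{"turn": [wx, wy, wz], "linear": [tx, ty, tz], "claw": claw}, ...]. A call has 1 to 8 rows; each row shifts and turns the commanded pose from where the row before left it; what a row does not reach is not made up. A row lasts 1/8 s, in which the tool goes at most 62.5 mm and 10.7 degrees, less where a joint would pass 70% of its speed; a pose out of reach is approached as far as the arm can. A call with a gripper value outside its range is refused whole. The fingers move at their own pace and stop on an object; "squeeze" is the grip in N (left out, the last holds). Time passes only in rows, so rows that do not move let the fingers close. It gives the time, the measured TCP pose, the force and the opening at its end, in the units of the state.
- observe(): the state, without advancing time (a new reading comes with each control period).
- cams.read_camera(name): name is "side" or "top" or "wrist"; returns a dict with "image" (480x640x3 uint8, red, green, blue), "depth" (480x640 float32, mm along the optical axis (not along the pixel's ray), 0 where there is no reading), "camera_matrix" (3x3 intrinsics, pixels), "world_to_cam" (4x4, takes a point from world to camera coordinates). Camera axes: x right, y up, looking along -z (the intrinsics and any distortion apply to the point x, -y, -z); pixel columns grow to the right and rows downward; lengths in mm; the calibration is good to about 2 mm. A picture is of the moment at which its call begins.
- env.close_job(): hands the job in, once; it reports no verdict.
The state is a dict: "time": time; "qpos": joint angles; "qd": joint speeds; "effort": joint torques, N m; "eef_pos": TCP position; "orientation": TCP orientation; "ft_force": force on the tool from outside, world axes, zero at the start; "moment": the same for the moment, N m; "gripper_width": finger opening in mm.
Only numpy, scipy, OpenCV 4.12 (cv2) and the standard library are available. Lean on these libraries where they do the work, as an engineer would, in place of code of your own. Each camera call takes 0.05 s, during which the arm holds its last target.

## Working session

There is one attempt and no reset: what is moved stays moved. The work goes in short steps, Python scripts to look and compute and a tool call to move; the robot and the scene stay as the last step left them, time stands still between calls to the robot, and variables do not carry over. Pictures are saved under pics/ and viewed, and the job is handed in when it is done.

Besides the shell and the picture viewer there is one more tool, called as a command line: name --argument value ..., lists and objects as JSON in quotes. move_arm: Moves the arm, as the interface text tells. Its arguments: {"type":"object","properties":{"moves":{"type":"array"},"squeeze":{"type":"number"}},"required":["moves"]}

```bash
mkdir -p pics; ls; python3 - <<'E'
from station import observe, cams, env
import cv2,numpy as np
s=observe();print(s)
for n in ["side","top","wrist"]:
    d=cams.read_camera(n);cv2.imwrite(f"pics/a_{n}.png",d["image"][:,:,::-1]);np.savez(f"a_{n}.npz",**d)
    print(n,d["camera_matrix"].round(1).tolist(),d["world_to_cam"].round(3).tolist(),(d["depth"]>0).mean(),[k for k in d])
E
```

```text
pics
{'time': 0.0, 'qpos': array([-8.21392921e+01,  2.01262877e+01,  9.46744656e+01, -3.03208607e-04,
        6.52646003e+01, -4.84742604e+00]), 'qd': array([-0.09404361,  0.01643288, -0.02481378, -0.0427454 , -0.01760867,
        0.01004064]), 'effort': array([-1.86504789e-03, -4.97319674e+01, -2.85255843e+01,  6.98169298e-02,
        2.56568572e-02, -8.92677804e-05]), 'eef_pos': array([ 120.96305677, -536.15921434,  179.19928689]), 'orientation': array([[ 2.19986765e-01, -9.75502843e-01, -1.60760529e-04],
       [-9.75502194e-01, -2.19986804e-01,  1.12925979e-03],
       [-1.13696133e-03, -9.15999588e-05, -9.99999349e-01]]), 'ft_force': array([-0.81373039,  0.50920625,  0.18208825]), 'moment': array([-0.01311233, -0.00336735,  0.03279624]), 'gripper_width': 93.14406629163798}
side [[525.0, 0.0, 306.1], [0.0, 525.0, 232.8], [0.0, 0.0, 1.0]] [[-0.877, -0.48, -0.004, 476.351], [0.342, -0.632, 0.695, -260.831], [-0.336, 0.609, 0.719, -722.658], [0.0, 0.0, 0.0, 1.0]] 0.99587890625 ['image', 'depth', 'camera_matrix', 'world_to_cam']
top [[592.9, 0.0, 319.1], [0.0, 592.9, 243.8], [0.0, 0.0, 1.0]] [[-0.147, -0.989, -0.0, 63.311], [0.965, -0.144, 0.217, -538.355], [-0.215, 0.032, 0.976, -952.429], [0.0, 0.0, 0.0, 1.0]] 0.9961881510416667 ['image', 'depth', 'camera_matrix', 'world_to_cam']
wrist [[400.0, 0.0, 314.7], [0.0, 400.0, 233.6], [0.0, 0.0, 1.0]] [[0.221, -0.975, -0.001, -549.761], [0.942, 0.213, -0.261, 31.024], [0.255, 0.057, 0.965, -390.016], [0.0, 0.0, 0.0, 1.0]] 0.995810546875 ['image', 'depth', 'camera_matrix', 'world_to_cam']
```

View pics/a_side.png

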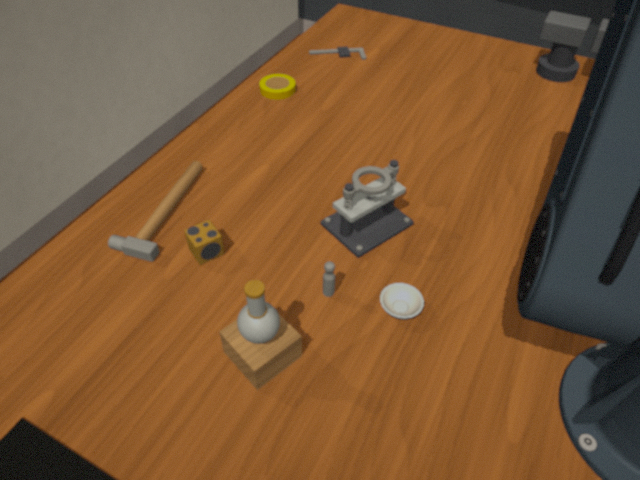

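View pics/a_top.png

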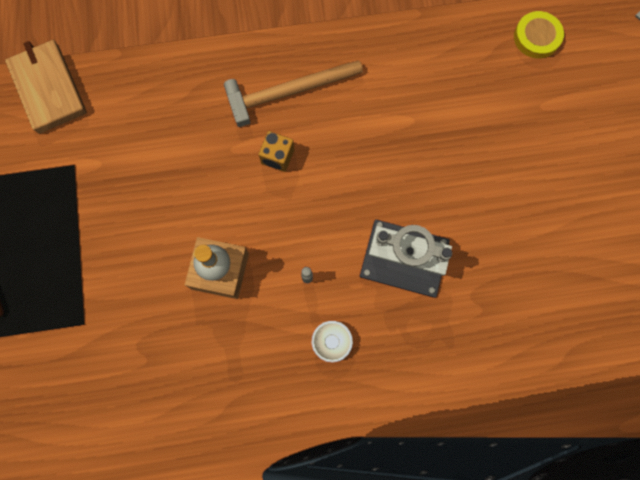

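View pics/a_wrist.png

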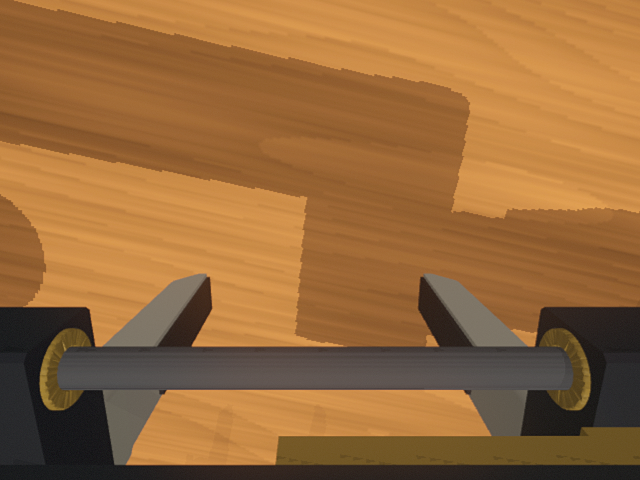

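The side view shows the flask in its stand (cap at 255,288) and the cradle ring at about (373,181). In the top view the cap is at (205,254) and the ring at (415,245), with the punch and dish in between.

```bash
cat > h.py <<'E'
import numpy as np,cv2
def cloud(d):
    K=d["camera_matrix"];W=np.linalg.inv(d["world_to_cam"]);D=d["depth"].astype(float)
    v,u=np.mgrid[0:480,0:640]
    P=np.stack([(u-K[0,2])/K[0,0]*D,-(v-K[1,2])/K[1,1]*D,-D],-1)
    P=P@W[:3,:3].T+W[:3,3]; P[D<=0]=np.nan
    return P
def ray(d,uv,z):
    K=d["camera_matrix"];W=np.linalg.inv(d["world_to_cam"])
    r=W[:3,:3]@np.array([(uv[0]-K[0,2])/K[0,0],-(uv[1]-K[1,2])/K[1,1],-1]);c=W[:3,3]
    return c+r*(z-c[2])/r[2]
def circ(p):
    A=np.c_[2*p[:,:2],np.ones(len(p))];x=np.linalg.lstsq(A,(p[:,:2]**2).sum(1),rcond=None)[0]
    return x[:2],np.sqrt(x[2]+x[0]**2+x[1]**2)
def sphere(p):
    A=np.c_[2*p,np.ones(len(p))];x=np.linalg.lstsq(A,(p**2).sum(1),rcond=None)[0]
    return x[:3],np.sqrt(x[3]+x[:3]@x[:3])
E
python3 - <<'E'
from h import *
for n,cu,ru in [("top",(205,254),(415,245)),("side",(255,288),(373,181))]:
    d=dict(np.load(f"a_{n}.npz"));P=cloud(d)
    print(n,'table z',np.nanmedian(P[...,2]))
    hsv=cv2.cvtColor(d["image"],cv2.COLOR_RGB2HSV)
    v,u=np.mgrid[0:480,0:640]
    # cap top
    m=(np.hypot(u-cu[0],v-cu[1])<14)&(P[...,2]>135); p=P[m]
    print(' high pts',len(p),p.mean(0).round(1),p[:,2].max(), 'cap', p[p[:,2]>158].mean(0).round(1),len(p[p[:,2]>158]))
    pt=p[p[:,2]>158]; print('  bbox mid',((pt.max(0)+pt.min(0))/2).round(1),np.ptp(pt,0).round(1))
    c0=p.mean(0)
    m=(np.linalg.norm(P[...,:2]-c0[:2],axis=-1)<32)&(P[...,2]>65)&(P[...,2]<104)&(hsv[...,1]<90)
    print(' belly',m.sum(),*sphere(P[m]))
    # ring
    w=ray(d,ru,115)
    m=(np.linalg.norm(P[...,:2]-w[:2],axis=-1)<45)&(abs(P[...,2]-115)<3)
    p=P[m];print(' ring',len(p),p.mean(0).round(1)); 
    im=m.astype(np.uint8)*255
    k,l,st,ce=cv2.connectedComponentsWithStats(im);b=1+st[1:,4].argmax();
    cs,h=cv2.findContours((l==b).astype(np.uint8),cv2.RETR_CCOMP,cv2.CHAIN_APPROX_NONE)
    for c,hh in zip(cs,h[0]):
        if len(c)>25:
            q=np.array([ray(d,x,115) for x in c[:,0]]);cc,r=circ(q);print('  contour',len(c),hh[3],cc.round(1),r.round(1))
    # posts
    m=(np.linalg.norm(P[...,:2]-w[:2],axis=-1)<75)&(P[...,2]>119)
    k,l,st,ce=cv2.connectedComponentsWithStats(m.astype(np.uint8))
    for b in range(1,k):
        if st[b,4]>8: print('  post',st[b,4],ce[b].round(1),P[l==b].mean(0).round(1))
    # stand top
    m=(np.linalg.norm(P[...,:2]-c0[:2],axis=-1)<70)&(abs(P[...,2]-55)<3)&(hsv[...,1]>90)
    cs,_=cv2.findContours(m.astype(np.uint8),cv2.RETR_EXTERNAL,cv2.CHAIN_APPROX_NONE)
    r=cv2.minAreaRect(P[m][:,:2].astype(np.float32));print(' stand',m.sum(),r)
E
```

```text
top table z 1.5574584410949228
 high pts 288 [530.  162.3 161.1] 168.59406684408418 cap [531.1 163.  164. ] 246
  bbox mid [531.7 162.8 163.3] [26.7 25.6 10.6]
 belly 320 [531.55582992 163.42627128  86.5282526 ] 29.286921269009724
 ring 796 [ 505.2 -166.2  115.6]
  contour 153 -1 [ 505.2 -166.3] 35.5
  contour 88 0 [ 506.  -165.8] 23.6
  post 86 [383.2 234.7] [ 526.8 -117.9  126. ]
  post 86 [446.5 251.8] [ 484.6 -212.6  125.9]
 stand 1175 ((531.7523803710938, 163.48040771484375), (85.79843139648438, 85.58501434326172), 69.82378387451172)
side table z 0.34651298253442064
 high pts 386 [526.6 167.5 160.1] 165.71327125057212 cap [527.6 166.2 162.8] 300
  bbox mid [528.5 165.  161.9] [26.2 26.8  7.7]
 belly 698 [528.75578465 164.72889159  85.29137795] 29.478660812720893
 ring 523 [ 501.9 -161.8  114.9]
  contour 113 -1 [ 502.5 -162.3] 35.1
  contour 67 0 [ 502.4 -163.4] 23.2
  post 62 [394.1 162.8] [ 481.1 -210.5  124. ]
  post 67 [349.1 186.5] [ 523.3 -115.4  124.3]
 stand 1731 ((528.9401245117188, 164.89913940429688), (85.80010223388672, 88.04692077636719), 70.22705841064453)
```

move_arm --moves '[{"turn": [0, 0, 0], "linear": [25, 40, 20], "claw": 1}, {"turn": [0, 0, 0], "linear": [25, 44, 20], "claw": 1}, {"turn": [0, 0, 0], "linear": [25, 44, 20], "claw": 1}, {"turn": [0, 0, 0], "linear": [25, 44, 0], "claw": 1}, {"turn": [0, 0, 0], "linear": [25, 44, 0], "claw": 1}, {"turn": [0, 0, 0], "linear": [25, 44, 0], "claw": 1}, {"turn": [0, 0, 0], "linear": [25, 44, 0], "claw": 1}, {"turn": [0, 0, 0], "linear": [25, 44, 0], "claw": 1}]' --squeeze 50

```text
time: 1.15
eef_pos: [321.5, -187.0, 239.8]
orientation: [[0.22, -0.976, 0.0], [-0.976, -0.22, -0.0], [0.0, -0.0, -1.0]]
ft_force: [1.0, -0.6, 0.4]
gripper_width: 92.9
```

move_arm --moves '[{"turn": [0, 0, 0], "linear": [26, 44, 0], "claw": 1}, {"turn": [0, 0, 0], "linear": [26, 44, 0], "claw": 1}, {"turn": [0, 0, 0], "linear": [26, 44, 0], "claw": 1}, {"turn": [0, 0, 0], "linear": [26, 44, 0], "claw": 1}, {"turn": [0, 0, 0], "linear": [26, 44, 0], "claw": 1}, {"turn": [0, 0, 0], "linear": [26, 44, 0], "claw": 1}, {"turn": [0, 0, 0], "linear": [26, 44, 0], "claw": 1}, {"turn": [0, 0, 0], "linear": [26, 43, 0], "claw": 1}]'

```text
time: 2.15
eef_pos: [529.6, 164.2, 239.5]
orientation: [[0.22, -0.975, -0.0], [-0.975, -0.22, -0.0], [0.0, 0.0, -1.0]]
ft_force: [-0.1, 0.1, 0.3]
gripper_width: 92.8
```

```bash
python3 - <<'E'
from station import observe, cams, env
from h import *
d=cams.read_camera("wrist");cv2.imwrite("pics/b_wrist.png",d["image"][:,:,::-1]);np.savez("b_wrist.npz",**d)
s=observe();print(s["time"],s["eef_pos"],s["orientation"].round(3).tolist(),s["ft_force"])
W=np.linalg.inv(d["world_to_cam"]);print("cam",W[:3,3],W[:3,2])
P=cloud(d);m=(np.linalg.norm(P[...,:2]-[530,164],axis=-1)<25)&(abs(P[...,2]-163)<3)
p=P[m];print(m.sum(),p.mean(0),(p.max(0)+p.min(0))/2,np.ptp(p,0))
E
```

```text
2.2 [531.39875566 167.99476277 239.06374124] [[0.222, -0.975, 0.0], [-0.975, -0.222, 0.002], [-0.001, -0.001, -1.0]] [-3.70545645  2.30764694 -1.44873214]
cam [599.99702169 179.9402458  444.41588274] [0.25487767 0.05805573 0.96522894]
1027 [530.0984343  164.06889387 162.8616988 ] [529.93822865 164.07803072 162.70310669] [26.3683441  26.35991077  5.25278232]
```

View pics/b_wrist.png

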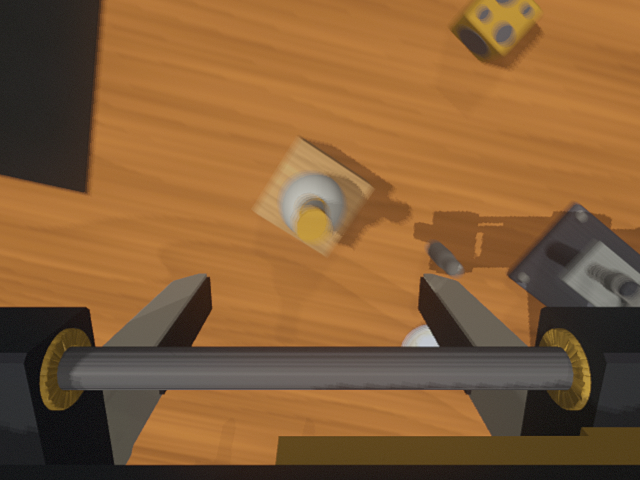

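The wrist view (slightly blurred) shows the flask centred between the fingers, cap at (312,225). It puts the cap at (530,164), the same as the average of the other two cameras. Descending.

move_arm --moves '[{"turn": [0, 0, 0], "linear": [1, 1.5, 0], "claw": 1}, {"turn": [0, 0, 0], "linear": [0, 0, -20], "claw": 1}, {"turn": [0, 0, 0], "linear": [0, 0, -30], "claw": 1}, {"turn": [0, 0, 0], "linear": [0, 0, -30], "claw": 1}, {"turn": [0, 0, 0], "linear": [0, 0, -25], "claw": 1}, {"turn": [0, 0, 0], "linear": [0, 0, -12], "claw": 1}, {"turn": [0, 0, 0], "linear": [0, 0, -4], "claw": 1}, {"turn": [0, 0, 0], "linear": [0, 0, 0], "claw": 1}]'

```text
time: 3.2
eef_pos: [530.3, 163.8, 119.4]
orientation: [[0.22, -0.976, 0.001], [-0.976, -0.22, 0.0], [0.0, -0.001, -1.0]]
ft_force: [0.2, 0.0, 0.4]
gripper_width: 93.2
```

move_arm --moves '[{"turn": [0, 0, 0], "linear": [0, 0, -1], "claw": 0.2}, {"turn": [0, 0, 0], "linear": [0, 0, 0], "claw": -0.2}, {"turn": [0, 0, 0], "linear": [0, 0, 0], "claw": -0.4}, {"turn": [0, 0, 0], "linear": [0, 0, 0], "claw": -1}, {"turn": [0, 0, 0], "linear": [0, 0, 0], "claw": -1}, {"turn": [0, 0, 0], "linear": [0, 0, 0], "claw": -1}, {"turn": [0, 0, 0], "linear": [0, 0, 0], "claw": -1}, {"turn": [0, 0, 0], "linear": [0, 0, 0], "claw": -1}]' --squeeze 50

```text
time: 4.2
eef_pos: [530.0, 164.0, 117.7]
orientation: [[0.22, -0.975, -0.0], [-0.975, -0.22, -0.0], [0.0, 0.0, -1.0]]
ft_force: [0.2, 0.3, -0.7]
gripper_width: 25.2
```

move_arm --moves '[{"turn": [0, 0, 0], "linear": [0, 0, 4], "claw": -1}, {"turn": [0, 0, 0], "linear": [0, 0, 12], "claw": -1}, {"turn": [0, 0, 0], "linear": [0, 0, 20], "claw": -1}, {"turn": [0, 0, 0], "linear": [0, 0, 25], "claw": -1}, {"turn": [0, 0, 0], "linear": [0, 0, 30], "claw": -1}, {"turn": [0, 0, 0], "linear": [0, 0, 30], "claw": -1}, {"turn": [0, 0, 0], "linear": [0, 0, 20], "claw": -1}, {"turn": [0, 0, 0], "linear": [0, 0, 6], "claw": -1}]'

```text
time: 5.2
eef_pos: [530.4, 164.1, 266.5]
orientation: [[0.22, -0.975, 0.002], [-0.975, -0.22, 0.001], [0.0, -0.002, -1.0]]
ft_force: [-0.4, -0.3, -3.4]
gripper_width: 25.5
```

```bash
python3 - <<'E'
from station import observe, cams, env
from h import *
s=observe();print(s["time"],s["eef_pos"],s["ft_force"],s["gripper_width"])
for n in ["side","wrist"]:
    d=cams.read_camera(n);cv2.imwrite(f"pics/c_{n}.png",d["image"][:,:,::-1]);np.savez(f"c_{n}.npz",**d)
d=np.load("c_side.npz");P=cloud(d)
from h import *
E
```

```text
5.2 [530.37860469 164.07612027 266.45034505] [-0.39943119 -0.29167862 -3.39515111] 25.496911529883917
```

View pics/c_side.png

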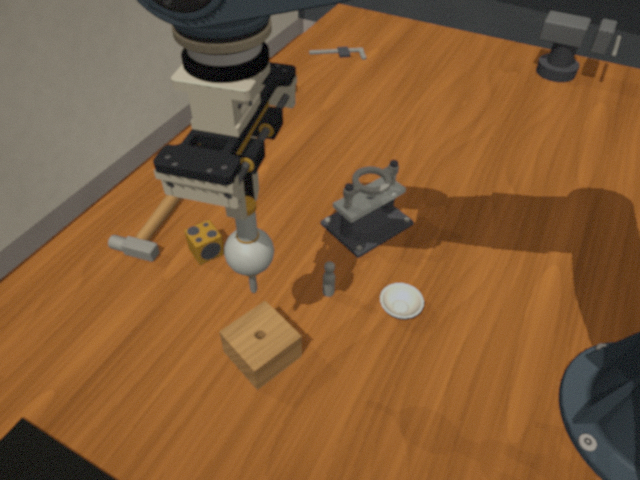

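View pics/c_wrist.png

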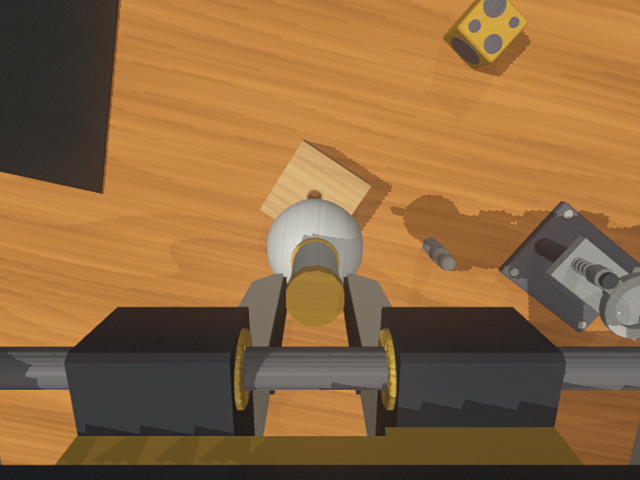

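The side view shows the flask clear of the stand and upright, with its stem tip at (253,290). Both the stand and the punch are undisturbed. Moving over the cradle.

move_arm --moves '[{"turn": [0, 0, 0], "linear": [-2, -20, 0], "claw": -1}, {"turn": [0, 0, 0], "linear": [-4, -45, 0], "claw": -1}, {"turn": [0, 0, 0], "linear": [-4, -55, 0], "claw": -1}, {"turn": [0, 0, 0], "linear": [-4, -55, 0], "claw": -1}, {"turn": [0, 0, 0], "linear": [-4, -55, 0], "claw": -1}, {"turn": [0, 0, 0], "linear": [-4, -50, 0], "claw": -1}, {"turn": [0, 0, 0], "linear": [-3, -35, 0], "claw": -1}, {"turn": [0, 0, 0], "linear": [-1, -13.5, 0], "claw": -1}]'

```text
time: 6.3
eef_pos: [502.9, -166.6, 263.9]
orientation: [[0.218, -0.976, -0.001], [-0.976, -0.218, 0.0], [-0.001, 0.001, -1.0]]
ft_force: [0.2, 0.4, -3.8]
gripper_width: 25.2
```

move_arm --moves '[{"turn": [0, 0, 0], "linear": [0, 0, 0], "claw": -1}, {"turn": [0, 0, 0], "linear": [0, 0, -10], "claw": -1}, {"turn": [0, 0, 0], "linear": [0, 0, -10], "claw": -1}, {"turn": [0, 0, 0], "linear": [0, 0, -3], "claw": -1}, {"turn": [0, 0, 0], "linear": [0, 0, 0], "claw": -1}, {"turn": [0, 0, 0], "linear": [0, 0, 0], "claw": -1}]'

```text
time: 7.05
eef_pos: [504.2, -164.4, 242.0]
orientation: [[0.22, -0.975, 0.0], [-0.975, -0.22, -0.0], [0.0, -0.0, -1.0]]
ft_force: [-0.8, -1.3, -3.2]
gripper_width: 25.1
```

```bash
python3 - <<'E'
from station import observe, cams, env
from h import *
s=observe();print(s["time"],s["eef_pos"],s["ft_force"],s["gripper_width"])
for n in ["side","top","wrist"]:
    d=cams.read_camera(n);np.savez(f"d_{n}.npz",**d);cv2.imwrite(f"pics/d_{n}.png",d["image"][:,:,::-1])
d=np.load("d_side.npz")["image"];c=d[60:260,270:470];cv2.imwrite("pics/d_sidezoom.png",cv2.resize(c,None,fx=3,fy=3,interpolation=cv2.INTER_CUBIC)[:,:,::-1])
E
```

```text
7.05 [ 504.17933767 -164.44606751  241.9913238 ] [-0.77424892 -1.25043908 -3.15009365] 25.149431032273895
```

View pics/d_sidezoom.png

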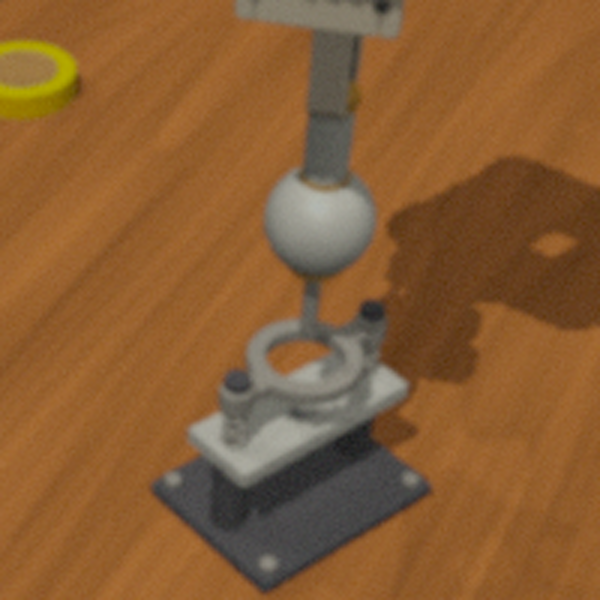

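View pics/d_top.png

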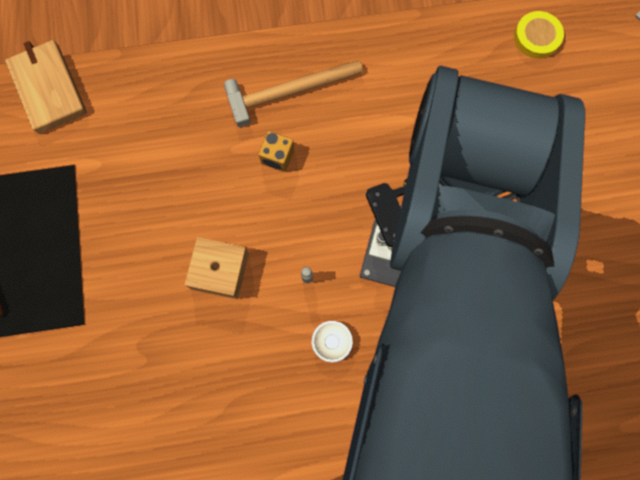

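View pics/d_wrist.png

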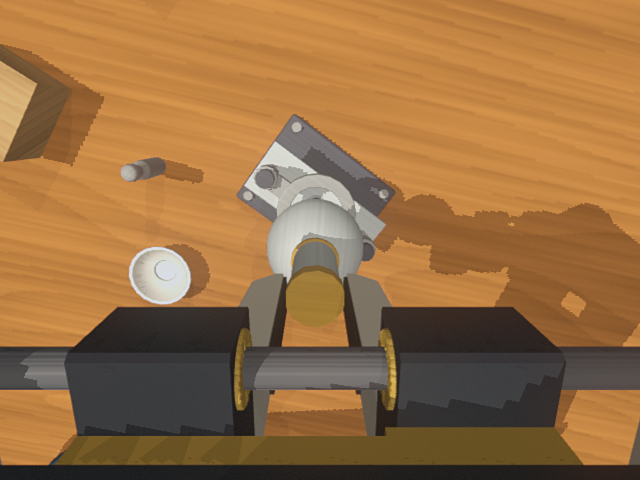

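```bash
python3 - <<'E'
from h import *
for n in ["side","wrist"]:
    d=dict(np.load(f"d_{n}.npz"));P=cloud(d);hsv=cv2.cvtColor(d["image"],cv2.COLOR_RGB2HSV)
    c=np.array([504,-164.5,209])
    m=(abs(np.linalg.norm(P-c,axis=-1)-30)<5)&(abs(P[...,2]-209)<25)&(hsv[...,1]<80)
    for _ in range(3):
        c,r=sphere(P[m]);m&=abs(np.linalg.norm(P-c,axis=-1)-r)<1.5
    print(n,'belly',m.sum(),c.round(2),r.round(2))
    R=np.linalg.norm(P[...,:2]-[504,-164.5],axis=-1)
    m=(R<42)&(abs(P[...,2]-115)<2.5);p=P[m]
    print(' ring px',m.sum())
    # ring fit on rim distances: outer boundary by angle bins & inner
    cs,h=cv2.findContours(cv2.morphologyEx(m.astype(np.uint8),cv2.MORPH_OPEN,np.ones((2,2))),cv2.RETR_CCOMP,cv2.CHAIN_APPROX_NONE)
    for cc,hh in zip(cs,h[0]):
        if len(cc)>25:
            q=np.array([ray(d,x,115) for x in cc[:,0]]);o,rr=circ(q);print('  contour',len(cc),hh[3],o.round(1),rr.round(1))
    # nuts
    m=(np.linalg.norm(P[...,:2]-[504,-164.5],axis=-1)<75)&(abs(P[...,2]-125)<3)
    k,l,st,ce=cv2.connectedComponentsWithStats(m.astype(np.uint8))
    for b in range(1,k):
        if st[b,4]>8: print('  post',st[b,4],ce[b].round(1),P[l==b].mean(0).round(1))
    # stem
    m=(R<15)&(P[...,2]>125)&(P[...,2]<172); p=P[m]
    for z in (130,140,150,160,170):
        q=p[abs(p[:,2]-z)<5]; 
        if len(q)>4: print('  stem',z,len(q),q.mean(0).round(1),((q.max(0)+q.min(0))/2).round(1))
E
```

```text
side belly 716 [ 502.79 -163.28  209.76] 29.18
 ring px 486
  contour 169 -1 [ 499.4 -162.2] 30.6
  post 51 [394.  162.3] [ 481.5 -211.   124.7]
  post 56 [348.9 185.9] [ 524.1 -116.   124.7]
  stem 130 7 [ 502.  -161.2  132.5] [ 502.3 -161.1  132.6]
  stem 140 26 [ 501.8 -160.2  140.6] [ 502.6 -160.3  140.2]
  stem 150 26 [ 501.3 -160.4  150.1] [ 501.7 -161.5  150. ]
  stem 160 29 [ 501.8 -160.2  159.8] [ 502.2 -160.8  160. ]
  stem 170 17 [ 501.8 -160.6  167.8] [ 501.8 -161.9  168. ]
wrist belly 4025 [ 503.83 -164.69  209.41] 29.61
 ring px 1515
  contour 227 -1 [ 507.7 -163.3] 28.8
  post 297 [264.  178.4] [ 525.5 -118.2  124.9]
  post 176 [367.3 251.9] [ 483.8 -215.   124.9]
```

In the side view the belly centre (502.8,-163.3) sits on the post midpoint (502.8,-163.5), and the stem is vertical. Descending to the eye mouth, then slowly.

move_arm --moves '[{"turn": [0, 0, 0], "linear": [0, 0, -12], "claw": -1}, {"turn": [0, 0, 0], "linear": [0, 0, -15], "claw": -1}, {"turn": [0, 0, 0], "linear": [0, 0, -12], "claw": -1}, {"turn": [0, 0, 0], "linear": [0, 0, -8], "claw": -1}, {"turn": [0, 0, 0], "linear": [0, 0, -4], "claw": -1}, {"turn": [0, 0, 0], "linear": [0, 0, -2], "claw": -1}, {"turn": [0, 0, 0], "linear": [0, 0, -2], "claw": -1}, {"turn": [0, 0, 0], "linear": [0, 0, -2], "claw": -1}]'

```text
time: 8.2
eef_pos: [504.1, -164.6, 184.9]
orientation: [[0.22, -0.976, 0.0], [-0.976, -0.22, -0.0], [0.0, -0.0, -1.0]]
ft_force: [-0.5, -0.5, -2.9]
gripper_width: 25.2
```

move_arm --moves '[{"turn": [0, 0, 0], "linear": [0, 0, -2], "claw": -1}, {"turn": [0, 0, 0], "linear": [0, 0, -2], "claw": -1}, {"turn": [0, 0, 0], "linear": [0, 0, -2], "claw": -1}, {"turn": [0, 0, 0], "linear": [0, 0, -2], "claw": -1}]'

```text
time: 8.7
eef_pos: [504.0, -164.5, 176.6]
orientation: [[0.22, -0.976, 0.0], [-0.976, -0.22, 0.0], [-0.0, -0.0, -1.0]]
ft_force: [0.1, -0.1, -2.5]
gripper_width: 25.1
```

move_arm --moves '[{"turn": [0, 0, 0], "linear": [0, 0, -3], "claw": -1}, {"turn": [0, 0, 0], "linear": [0, 0, -3], "claw": -1}, {"turn": [0, 0, 0], "linear": [0, 0, -2], "claw": -1}, {"turn": [0, 0, 0], "linear": [0, 0, 0], "claw": -1}]' --squeeze 58

```text
time: 9.2
eef_pos: [503.9, -164.5, 168.6]
orientation: [[0.22, -0.976, -0.0], [-0.976, -0.22, 0.0], [-0.0, 0.0, -1.0]]
ft_force: [1.0, 0.4, -3.2]
gripper_width: 24.6
```

```bash
cat > look.py <<'E'
import sys
from station import observe, cams
from h import *
t=sys.argv[1]
s=observe();print(s["time"],s["eef_pos"].round(2),s["ft_force"].round(2),s["moment"].round(2),s["gripper_width"])
d=cams.read_camera("side");P=cloud(d);hsv=cv2.cvtColor(d["image"],cv2.COLOR_RGB2HSV)
c=s["eef_pos"]-[1,-1,33]
m=(abs(np.linalg.norm(P-c,axis=-1)-30)<5)&(P[...,2]>c[2]-15)&(P[...,2]<c[2]+24)&(hsv[...,1]<80)
for _ in range(3):
    c,r=sphere(P[m]);m&=abs(np.linalg.norm(P-c,axis=-1)-r)<1.5
print('belly',m.sum(),c.round(2),r.round(2))
R=np.linalg.norm(P[...,:2]-[502.5,-163],axis=-1)
p=P[(R>29)&(R<33)&(P[...,2]>90)&(P[...,2]<118)]
hh,e=np.histogram(p[:,2],bins=np.arange(90,119,2));print('ring z',dict(zip(e[:-1],hh)))
c=d["image"][90:290,270:470];cv2.imwrite(f"pics/{t}.png",cv2.resize(c,None,fx=3,fy=3,interpolation=cv2.INTER_CUBIC)[:,:,::-1])
E
python3 look.py e
```

```text
9.2 [ 503.93 -164.49  168.55] [ 0.99  0.36 -3.18] [-0.02  0.   -0.02] 24.63209915222378
belly 575 [ 502.42 -163.33  136.45] 29.23
ring z {np.int64(90): np.int64(0), np.int64(92): np.int64(0), np.int64(94): np.int64(0), np.int64(96): np.int64(0), np.int64(98): np.int64(0), np.int64(100): np.int64(0), np.int64(102): np.int64(0), np.int64(104): np.int64(6), np.int64(106): np.int64(12), np.int64(108): np.int64(22), np.int64(110): np.int64(20), np.int64(112): np.int64(39), np.int64(114): np.int64(72), np.int64(116): np.int64(20)}
```

View pics/e.png

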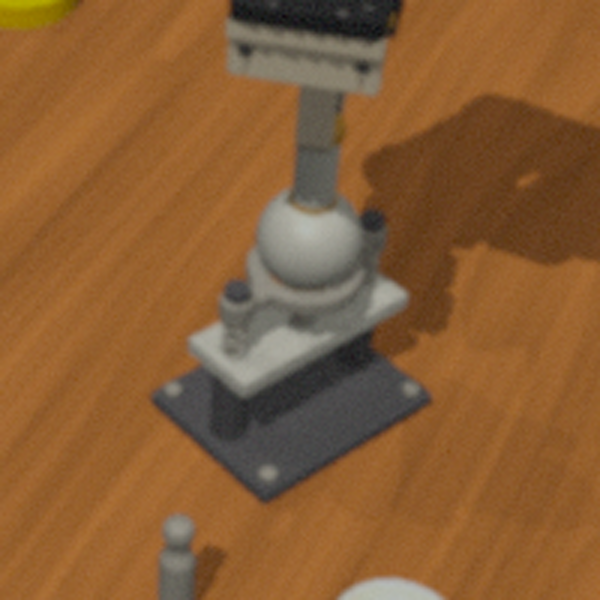

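The stem is in the eye without contact force, and the belly sits just above the ring (about 310,260 in the zoomed picture). Pressing down next.

move_arm --moves '[{"turn": [0, 0, 0], "linear": [0, 0, -2], "claw": -1}, {"turn": [0, 0, 0], "linear": [0, 0, -2], "claw": -1}, {"turn": [0, 0, 0], "linear": [0, 0, -2], "claw": -1}, {"turn": [0, 0, 0], "linear": [0, 0, -2], "claw": -1}, {"turn": [0, 0, 0], "linear": [0, 0, -2], "claw": -1}, {"turn": [0, 0, 0], "linear": [0, 0, 0], "claw": -1}]' --squeeze 58

```text
time: 10.0
eef_pos: [504.8, -165.0, 159.7]
orientation: [[0.22, -0.976, 0.002], [-0.976, -0.22, -0.001], [0.002, -0.002, -1.0]]
ft_force: [-0.1, -1.2, 8.3]
gripper_width: 24.9
```

move_arm --moves '[{"turn": [0, 0, 0], "linear": [0, 0, -2], "claw": -1}, {"turn": [0, 0, 0], "linear": [0, 0, -2], "claw": -1}, {"turn": [0, 0, 0], "linear": [0, 0, -2], "claw": -1}, {"turn": [0, 0, 0], "linear": [0, 0, 0], "claw": -1}]'

```text
time: 10.5
eef_pos: [505.1, -165.1, 154.2]
orientation: [[0.22, -0.975, 0.003], [-0.975, -0.22, -0.001], [0.002, -0.003, -1.0]]
ft_force: [-0.3, -1.2, 12.5]
gripper_width: 25.0
```

move_arm --moves '[{"turn": [0, 0, 0], "linear": [0, 0, -1], "claw": -1}, {"turn": [0, 0, 0], "linear": [0, 0, -1], "claw": -1}, {"turn": [0, 0, 0], "linear": [0, 0, -1], "claw": -1}, {"turn": [0, 0, 0], "linear": [0, 0, 0], "claw": -1}]'

```text
time: 11.0
eef_pos: [505.3, -165.2, 151.5]
orientation: [[0.22, -0.976, 0.004], [-0.976, -0.22, -0.002], [0.002, -0.003, -1.0]]
ft_force: [-1.1, -0.8, 14.4]
gripper_width: 25.0
```

move_arm --moves '[{"turn": [0, 0, 0], "linear": [0, 0, -1], "claw": -1}, {"turn": [0, 0, 0], "linear": [0, 0, 0], "claw": -1}, {"turn": [0, 0, 0], "linear": [0, 0, 0], "claw": -1}]'

```text
time: 11.38
eef_pos: [505.4, -165.2, 150.6]
orientation: [[0.22, -0.976, 0.004], [-0.976, -0.22, -0.002], [0.002, -0.003, -1.0]]
ft_force: [-0.7, -0.3, 15.1]
gripper_width: 24.9
```

```bash
python3 look.py f
```

```text
11.375 [ 505.36 -165.2   150.6 ] [-0.73 -0.32 15.13] [-0.02  0.28  0.  ] 24.86312588665923
belly 560 [ 502.99 -163.85  118.83] 29.21
ring z {np.int64(90): np.int64(15), np.int64(92): np.int64(19), np.int64(94): np.int64(21), np.int64(96): np.int64(30), np.int64(98): np.int64(64), np.int64(100): np.int64(31), np.int64(102): np.int64(4), np.int64(104): np.int64(0), np.int64(106): np.int64(0), np.int64(108): np.int64(0), np.int64(110): np.int64(0), np.int64(112): np.int64(0), np.int64(114): np.int64(6), np.int64(116): np.int64(5)}
```

View pics/f.png

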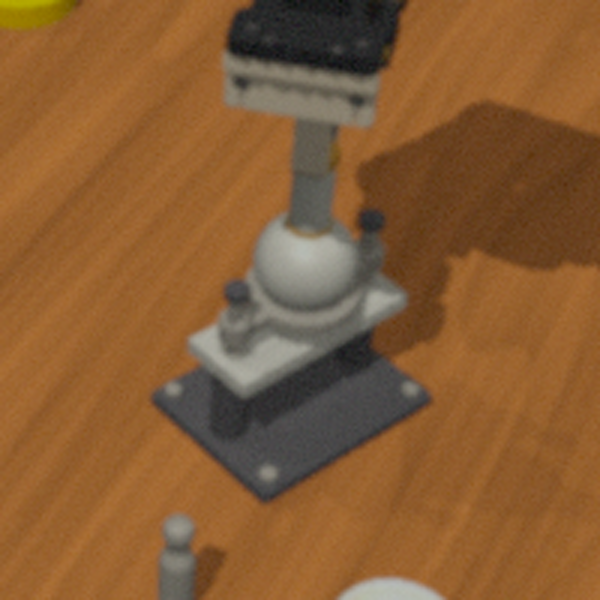

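The ring has dropped about 16 mm and the belly is at about 118 mm. One more small step to check for the stop.

move_arm --moves '[{"turn": [0, 0, 0], "linear": [0, 0, -0.5], "claw": -1}, {"turn": [0, 0, 0], "linear": [0, 0, -0.5], "claw": -1}, {"turn": [0, 0, 0], "linear": [0, 0, 0], "claw": -1}, {"turn": [0, 0, 0], "linear": [0, 0, 0], "claw": -1}]'

```text
time: 11.92
eef_pos: [505.6, -165.3, 150.0]
orientation: [[0.22, -0.976, 0.004], [-0.976, -0.22, -0.002], [0.003, -0.004, -1.0]]
ft_force: [-1.2, 0.0, 17.6]
gripper_width: 25.2
```

move_arm --moves '[{"turn": [0, 0, 0], "linear": [0, 0, -0.5], "claw": -1}, {"turn": [0, 0, 0], "linear": [0, 0, 0], "claw": -1}, {"turn": [0, 0, 0], "linear": [0, 0, 0], "claw": -1}, {"turn": [0, 0, 0], "linear": [0, 0, 0], "claw": -1}, {"turn": [0, 0, 0], "linear": [0, 0, 0], "claw": -1}, {"turn": [0, 0, 0], "linear": [0, 0, 0], "claw": -1}, {"turn": [0, 0, 0], "linear": [0, 0, 0], "claw": -1}, {"turn": [0, 0, 0], "linear": [0, 0, 0], "claw": -1}]'

```text
time: 12.92
eef_pos: [505.8, -165.3, 149.9]
orientation: [[0.22, -0.976, 0.005], [-0.976, -0.22, -0.002], [0.003, -0.004, -1.0]]
ft_force: [-2.2, -0.1, 21.6]
gripper_width: 25.1
```

```bash
python3 look.py g; python3 -c "
from station import cams
import cv2
cv2.imwrite('pics/g_side.png',cams.read_camera('side')['image'][:,:,::-1])"
```

```text
12.925 [ 505.8  -165.35  149.89] [-2.16 -0.1  21.57] [ 0.07  0.43 -0.03] 25.071546511519358
belly 549 [ 503.14 -164.15  118.1 ] 29.33
ring z {np.int64(90): np.int64(15), np.int64(92): np.int64(24), np.int64(94): np.int64(23), np.int64(96): np.int64(32), np.int64(98): np.int64(63), np.int64(100): np.int64(21), np.int64(102): np.int64(1), np.int64(104): np.int64(0), np.int64(106): np.int64(0), np.int64(108): np.int64(0), np.int64(110): np.int64(0), np.int64(112): np.int64(0), np.int64(114): np.int64(3), np.int64(116): np.int64(3)}
```

View pics/g_side.png

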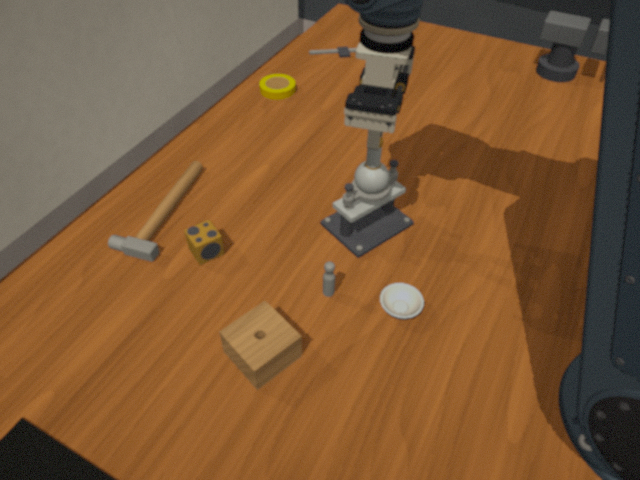

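The ring is on its stop: the force rose by 4 N with no further travel. The dish, punch and block are in the same places as at the start. Handing in.

```bash
python3 -c "
from station import env
print(env.close_job())"
```

```text
the job is handed in; nothing more can be done
None
```

I lifted the flask straight out of its stand and carried it upright to the cradle. I passed its stem through the eye and pressed the ring down to its stop. I handed the job in at about 13 s, still gripping at 58 N and still pushing down.

- **Ring:** The side camera shows its upper face about 16 mm lower than at the start, at about 99 mm above the bench. The belly centre is at about 118 mm, as expected at the bottom of the travel. On the last 0.5 mm commanded, the upward force rose from 17.6 to 21.6 N with almost no movement, which means it is on the stop.
- **Insertion:** There was no noticeable contact force while the stem went into the eye.
- **Bystanders:** The dish, punch and doming block look unmoved in the last side picture.
- **Disagreements:** The side and top cameras differed by about 3 mm on where things were, so I used their average, which the wrist camera confirmed for the flask. Under the press the tool shifted about 2 mm sideways and tilted about 0.3°.

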